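Pass a rack of glasses through the return chute

TASK

Send the wooden rack of glasses through the return chute: press the long red pedal down with one fingertip so that the yellow gate swings right up, keep it held there, and meanwhile push the rack along the chute, past the gate and fully home against the black end stop. Then take the hand away so that the gate drops shut behind the rack. Only press and push, gently, and lift nothing; never let the gate and the rack touch each other, and leave all the other things standing where they are.

Things in the scene. Friction and masses are not known exactly. Their poses are not given: they have to be found in the camera images.
- chute: Fixed aluminium chute with low dark rails, open above. Origin on the table under the gate blade, on the centreline. +y: direction to push (at yaw 0 to the robot's left); +x: across, to the pedal side (away from the robot). Floor top 6 mm above the table, channel 80 mm wide, rails 8 mm thick with tops 25 mm above the table. Runs from y -205 (open end) to y 130 (black end stop, 56 mm high, 10 thick).
- chute_home (a point): Where the rack's origin lies when it is fully home against the end stop: on the chute floor, chute x 0, y 85 mm.
- rack: Loose wooden box with six green glasses fixed in it, 0.4 to 0.8 kg: 76 mm across the chute (x), 90 mm along it (y), 56 mm tall (rim 62 mm above the table). Origin at the centre of its underside, axes parallel to the chute's, 2 mm play to each rail. The face to push is the plain flat back at its y -45. It starts with its front 20 to 70 mm short of the gate.
- gate (a joint): Gate hinge, rad: 0 = shut (yellow blade level, blocking the pedal-side part of the channel), 1.22 = fully open (blade up, hinge stop). The rack passes clear underneath above about 0.9; it cannot push the gate open. A spring shuts it when let go: 30 mm from the axle the pedal takes about 1.6 N to start, 5 N fully down.
- gate_axle (a point): Point on the axle level with the blade: chute x 54, y 0, z 45 mm; the axle is parallel to the chute. The blade is 36 mm long from here (tip at chute x 18 when shut), 6 mm thick (chute y -3 to 3), from 3 mm below to 10 mm above the axle when shut. Raised, its tip is 83 mm above the table: axle and blade fit between two spread fingers, one on the pedal, one behind the rack.
- pedal (a point): Red pedal, a flat plate 4 mm thick, rigid with the gate, on the far side of the axle from the blade. The point lies in the plate's mid-thickness, 31 mm out from the axle, chute y 0. It spans 4 to 58 mm out from the axle and chute y -200 to 50. Shut, it slopes up outward by 0.61 rad (outer edge 78 mm above the table); fully open, down by 0.61 rad (outer edge 12 mm). A fingertip can slide along it.
- axle_post (a point): Top of the upstream axle post (chute x 54, y -208, z 52 mm), 16 mm wide in x and 10 mm in y; a like post stands at chute y 58. Both stand just past the pedal's ends, on the axle line.
- goblet: Bystander: dark wooden goblet, 60 mm wide, 100 mm tall, origin under its base.
- tankard: Bystander: wooden mug, 72 mm wide, 85 mm tall, origin under its base.
- flask: Bystander: amber glass bottle, 52 mm wide, 130 mm tall, origin under its base.
- bowl: Bystander: light wooden bowl, 100 mm wide, 45 mm tall, origin under its base.
- candlestick: Bystander: brass candlestick, 76 mm wide, 95 mm tall, origin under its base.
- tin: Bystander: green tin box, 60 x 90 x 45 mm, origin under its base.
- brush: Bystander: hand brush lying flat.
There are look-alikes about, which are no part of the job. Leave any pink look-alike of the rack alone.

How it is judged:
By the outcome, as a careful person would: the job done as asked, in the order asked, and still so for the second after the job is handed in, with the robot touching nothing.
It also fails if it takes over 42 s, if anything falls off the work surface, if the arm or the gripper's body presses on something with over 40 N, if the wrist force passes 120 N, or if a joint passes its speed limit or range.

ROBOT

A 6-joint arm with a two-finger parallel gripper is mounted at the origin on the work surface. World frame = base frame: x ahead of the robot, y to its left, z up, the work surface at z = 0. Lengths are in m, angles in rad, forces in N, time in s.
With the tool pointing down it reaches from about 0.425 to 0.95 m from the base axis. Payload 14.7 kg.
Tool frame: the origin (TCP) lies on the centre line of the jaws, within the pads' length; the fingertips stand 22 mm ahead of it and the grasp point (between the pads) lies 3 mm ahead of it; z points along the fingers, y is the direction in which the jaws open and shut (so a half turn about z gives the same grasp; the last joint's range is limited). The gripper opens to 85 mm and grips with 20 to 120 N. Pads are 22 mm wide; open, the fingers measure 114 mm over their backs; the gripper's body (76 mm by 85 mm) begins 54 mm behind the grasp point. The pads swing forward as they close: fully open they stand 13 mm farther back than shut.
Start: joints at [1.106, 0.48, 1.596, -0, 1.065, -0.047], TCP at [0.264, 0.594, 0.253] pointing down, gripper open.
Joint ranges: [-2.75, 2.75], [-0.82, 2.05], [0.23, 2.67], [-1.56, 4.7], [0.09, 2.69], [-2.92, 2.92]. Speed limits (rad/s): [1.89, 1.89, 2.39, 3.01, 3.01, 3.01].

INTERFACE

Orientations are given as [roll, pitch, yaw] about the fixed x, y, z axes, in that order (R = Rz(yaw) Ry(pitch) Rx(roll)).
In Python, from plant import ctrl, read_camera gives the robot as it stands.
- The arm moves only by the tool servo_tool, never from a script. Its argument "commands" is a list of rows, each an object of numbers: "wx", "wy", "wz": the turn, a rotation vector about the world's x, y, z in degrees; "dx", "dy", "dz": the shift along the world's x, y, z in m; "hand": the closure, from -1 (fully open) to 1 (shut). A call has 1 to 8 rows; each row is the pose to reach, as a shift and turn from the pose commanded when the call began; what a row does not reach only later rows make up. A row lasts 1/10 s, in which the tool goes at most 50 mm and 8.59 degrees, less where a joint would pass 70% of its speed; a pose out of reach is approached as far as the arm can. A call with a gripper value outside its range is refused whole. The fingers move at their own pace and stop on an object; "force" is the grip in N (left out, the last holds). Time passes only in rows, so rows that repeat a pose let the fingers close. It gives the time, the measured TCP pose, the force and the opening at its end, in the units of the state.
- ctrl.state(): the state, without advancing time (a new reading comes with each control period).
- read_camera(name): name is "scene" or "top" or "wrist"; returns a dict with "img" (420x560x3 uint8, red, green, blue), "mtx" (3x3 intrinsics, pixels), "extrinsics" (4x4, takes a point from world to camera coordinates). Camera axes: x right, y down, z forward; pixel columns grow to the right and rows downward; lengths in m; the calibration is good to about 2 mm. A picture is of the moment at which its call begins. There is no depth.
- ctrl.sign_off(): hands the job in, once; it reports no verdict.
The state is a dict: "time_s": time; "joint_positions": joint angles; "dq": joint speeds; "tau": joint torques, N m; "tcp_pos": TCP position; "tool_rot": TCP orientation; "contact_force": force on the tool from outside, world axes, zero at the start; "torque": the same for the moment, N m; "width": finger opening in m.
Only numpy, scipy, OpenCV 4.12 (cv2) and the standard library are available. Lean on these libraries where they do the work, as an engineer would, in place of code of your own. Each camera call takes 0.05 s, during which the arm holds its last target.

## Working session

There is one attempt and no reset: what is moved stays moved. The work goes in short steps, Python scripts to look and compute and a tool call to move; the robot and the scene stay as the last step left them, time stands still between calls to the robot, and variables do not carry over. Pictures are saved under pics/ and viewed, and the job is handed in when it is done.

Besides the shell and the picture viewer there is one more tool, called after "Request:" as name([rows], argument=value, ...), one row to a line, values as JSON. servo_tool: Moves the arm, as the interface text tells. Its arguments: {"type":"object","properties":{"commands":{"type":"array","items":{"type":"object","properties":{"wx":{"type":"number"},"wy":{"type":"number"},"wz":{"type":"number"},"dx":{"type":"number"},"dy":{"type":"number"},"dz":{"type":"number"},"hand":{"type":"number"}}}},"force":{"type":"number"}},"required":["commands"]}

```bash
ls; mkdir -p pics
python3 - <<'E'
from plant import ctrl, read_camera
import cv2, numpy as np, pickle
d={}
for n in ["scene","top"]:
    c=read_camera(n); d[n]=c
    cv2.imwrite(f"pics/{n}0.png",c["img"][:,:,::-1])
    print(n,np.round(c["mtx"],1).tolist(),np.round(c["extrinsics"],4).tolist())
pickle.dump(d,open("c0.pkl","wb"))
print(ctrl.state())
E
```

```text
pics
scene [[408.7, 0.0, 284.9], [0.0, 408.7, 210.3], [0.0, 0.0, 1.0]] [[-0.1933, 0.981, 0.0182, 0.0211], [0.6177, 0.1361, -0.7745, -0.304], [-0.7623, -0.1385, -0.6323, 1.4162], [0.0, 0.0, 0.0, 1.0]]
top [[423.0, 0.0, 280.0], [0.0, 423.0, 212.4], [0.0, 0.0, 1.0]] [[0.0279, -0.9996, 0.01, 0.0802], [-0.9809, -0.0293, -0.1921, 0.5459], [0.1923, -0.0044, -0.9813, 0.9901], [0.0, 0.0, 0.0, 1.0]]
{'time_s': 0.1, 'joint_positions': array([ 1.10640852e+00,  4.80767065e-01,  1.59683078e+00, -1.28123672e-06,
        1.06508894e+00, -4.66144528e-02]), 'dq': array([ 0.00195013, -0.00045901, -0.00026598, -0.0018815 ,  0.00057734,
        0.00193627]), 'tau': array([ 1.39297321e-03, -9.52274466e+01, -4.31046653e+01, -9.07730305e-05,
        5.80174950e-03, -5.05672892e-05]), 'tcp_pos': array([0.26355334, 0.59378456, 0.25273046]), 'tool_rot': array([-3.14049966e+00, -4.98648460e-05,  2.72381990e+00]), 'contact_force': array([ 0.29316695, -0.97434978,  0.55302425]), 'torque': array([0.00178223, 0.0246323 , 0.03168078]), 'width': 0.08553700380310855}
```

View pics/scene0.png

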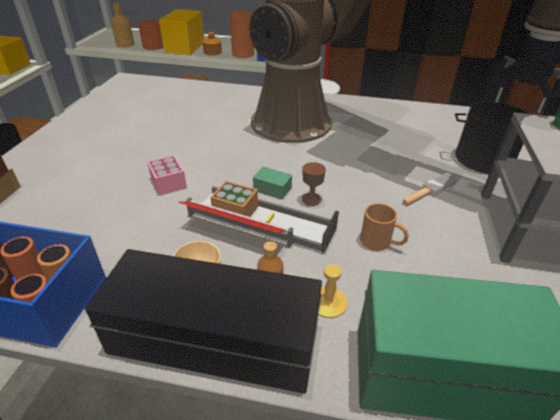

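View pics/top0.png

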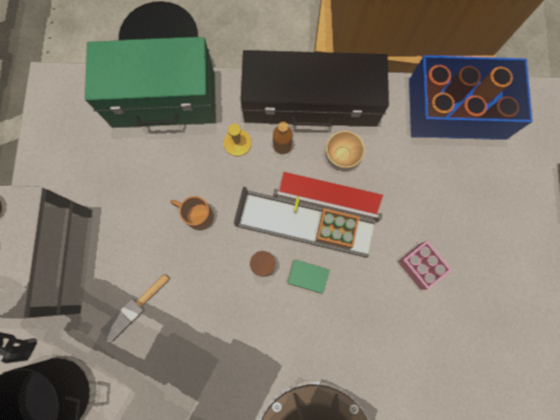

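The scene view shows the brown rack in the chute at about (235,197), the red pedal at (245,215), and the pink look-alike at (167,174). In the top view the rack is at (338,228), the yellow blade at (297,204), the end stop at (242,207), the pedal at (330,194) and the pink rack at (427,265). I'll enlarge the chute area to confirm.

Run:
```python
import cv2
t=cv2.imread("pics/top0.png")[160:270,220:400]
cv2.imwrite("pics/top0z.png",cv2.resize(t,None,fx=4.4,fy=4.4,interpolation=cv2.INTER_CUBIC))
t=cv2.imread("pics/scene0.png")[160:260,170:350]
cv2.imwrite("pics/scene0z.png",cv2.resize(t,None,fx=4.4,fy=4.4,interpolation=cv2.INTER_CUBIC))
```

```text
(no output)
```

View pics/top0z.png

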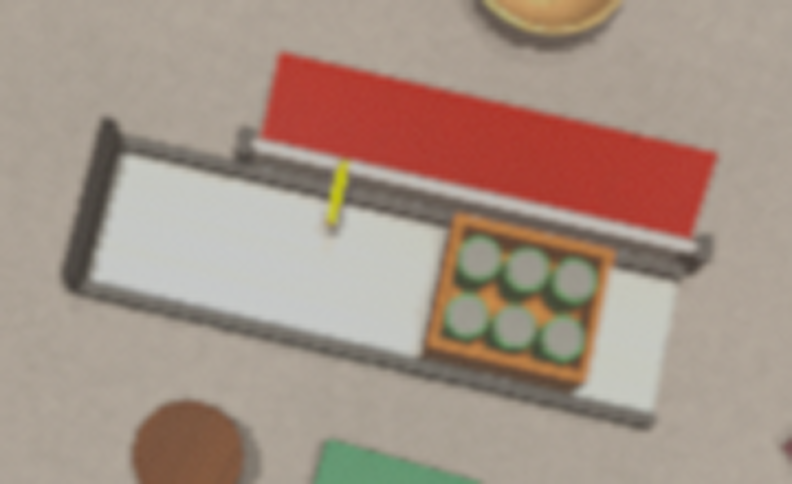

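View pics/scene0z.png

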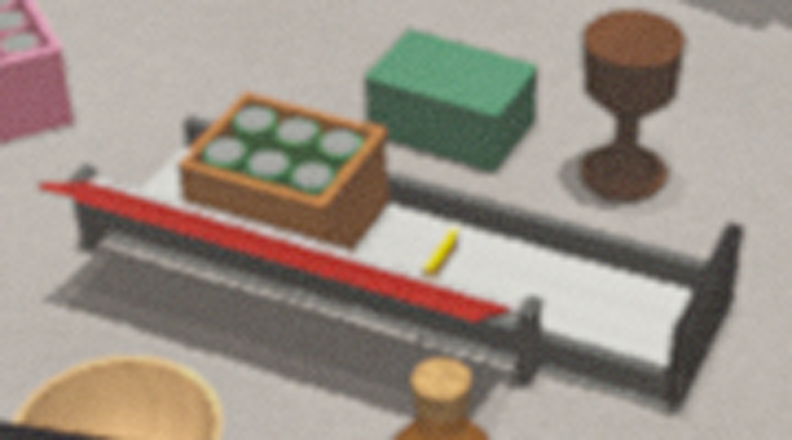

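```bash
cat > h.py <<'E'
import numpy as np, cv2
def ray(c,px,z):
    K=c["mtx"];E=c["extrinsics"];R=E[:3,:3];t=E[:3,3]
    o=-R.T@t; d=R.T@np.linalg.inv(K)@np.array([px[0],px[1],1.]); return o+d*(z-o[2])/d[2]
def proj(c,P):
    P=np.atleast_2d(P);q=P@c["extrinsics"][:3,:3].T+c["extrinsics"][:3,3];q=q@c["mtx"].T;return q[:,:2]/q[:,2:]
def fit(A,B): # 2D rigid A->B
    A=np.array(A);B=np.array(B);a=A.mean(0);b=B.mean(0);H=(A-a).T@(B-b)
    th=np.arctan2(H[0,1]-H[1,0],H[0,0]+H[1,1]);R=np.array([[np.cos(th),-np.sin(th)],[np.sin(th),np.cos(th)]])
    t=b-R@a;return th,t,(A@R.T+t-B)
E
python3 - <<'E'
import pickle;from h import *
d=pickle.load(open("c0.pkl","rb"));c=d["top"]
up=lambda X:((X[0]+.5)/4.4-.5+220,(X[1]+.5)/4.4-.5+160)
hsv=cv2.cvtColor(c["img"],cv2.COLOR_RGB2HSV)
m=((hsv[...,0]<6)|(hsv[...,0]>174))&(hsv[...,1]>150)
m=m.astype(np.uint8);m[:165]=0;m[225:]=0;m[:,:270]=0;m[:,390:]=0
cs,_=cv2.findContours(m,0,1);q=max(cs,key=cv2.contourArea);print(cv2.minAreaRect(q),cv2.approxPolyDP(q,3,True)[:,0].tolist())
C,S=np.cos(.61),np.sin(.61)
def ped(r,y,n=.002): return [.054+r*C-n*S,y],.045+r*S+n*C
L=[(ped(.058,.05),(281,52)),(ped(.058,-.2),(717,152)),(ped(.004,-.2),(693,240)),(ped(.004,.05),(261,135))]
A=[l[0][0] for l in L];B=[ray(c,up(l[1]),l[0][1])[:2] for l in L]
# end stop top centre corners
th,t,r=fit(A,B);print("pedal",th,t,np.round(r*1000,1).tolist())
rk=[(.038,.045),(.038,-.045),(-.038,-.045),(-.038,.045)]
px=[(455,213),(614,252),(582,385),(430,350)]
B2=[ray(c,up(p),.062)[:2] for p in px]
th2,t2,r2=fit(rk,B2);print("rack",th2,t2,np.round(r2*1000,1).tolist())
R=np.array([[np.cos(th),-np.sin(th)],[np.sin(th),np.cos(th)]])
print("rack in chute",R.T@(t2-t))
# checks: posts, gate, floor
w=lambda x,y,z:np.r_[R@[x,y]+t,z]
pts={"post_up":w(.054,-.208,.052),"post_dn":w(.054,.058,.052),"bladetip":w(.018,0,.055),"stopfar":w(.048,.13,.056),"stopnear":w(-.048,.13,.056),"floorend":w(.04,-.205,.006)}
for n in ["top","scene"]:
    im=cv2.resize(d[n]["img"],None,fx=2,fy=2)[:,:,::-1].copy()
    for k,p in pts.items():
        u=proj(d[n],p)[0]; cv2.circle(im,tuple(int(v*2) for v in u),2,(255,0,255),-1)
        print(n,k,np.round(u,1))
    im=im[320:540,440:800] if n=="top" else im[320:520,340:700]
    cv2.imwrite(f"pics/chk_{n}.png",cv2.resize(im,None,fx=2.2,fy=2.2))
# bystanders via near base
for k,u,z in [("tankard",(196,211),.085),("goblet",(263,263),.1),("tin",(309,276),.045),("flask",(282,128),.13),("bowl",(345,150),.045),("candle",(234,130),.095)]: 
    p=ray(c,u,z)[:2];print(k,p.round(3),"chute",(R.T@(p-t)).round(3))
E
```

```text
((330.43115234375, 192.5426025390625), (100.49101257324219, 19.182043075561523), 13.240518569946289) [[283, 175], [280, 190], [376, 212], [381, 197], [297, 175]]
pedal -0.2086423932231009 [0.53332515 0.06317309] [[1.7, 0.9], [-0.3, -1.9], [0.1, 0.6], [-1.5, 0.3]]
rack -0.20590000325269012 [ 0.5077965  -0.04553234] [[-1.3, -0.2], [-0.2, 0.2], [-0.0, -2.4], [1.5, 2.3]]
rack in chute [-0.00245865 -0.11163573]
top post_up [380.2 215.4]
top post_dn [275.5 190.7]
top bladetip [294.9 209.6]
top stopfar [246.7 185.9]
top stopnear [236.9 222.9]
top floorend [373.7 223.7]
scene post_up [189.4 198.2]
scene post_dn [290.8 228.3]
scene bladetip [273.7 211.1]
scene stopfar [322.3 234.3]
scene stopnear [335.6 209. ]
scene floorend [195.9 209.9]
tankard [0.534 0.296] chute [-0.047  0.228]
goblet [0.414 0.132] chute [-0.131  0.043]
tin [0.39  0.022] chute [-0.131 -0.07 ]
flask [0.732 0.097] chute [0.187 0.074]
bowl [ 0.712 -0.066] chute [ 0.202 -0.089]
candle [0.737 0.215] chute [0.168 0.19 ]
```

Run:
```python
import cv2,numpy as np
a=cv2.imread("pics/chk_top.png");b=cv2.imread("pics/chk_scene.png");print(a.shape,b.shape)
w=max(a.shape[1],b.shape[1])
o=np.zeros((a.shape[0]+b.shape[0],w,3),np.uint8);o[:a.shape[0],:a.shape[1]]=a;o[a.shape[0]:,:b.shape[1]]=b
cv2.imwrite("pics/chk.png",cv2.resize(o,None,fx=.64,fy=.64))
```

```text
(484, 792, 3) (440, 792, 3)
```

View pics/chk.png

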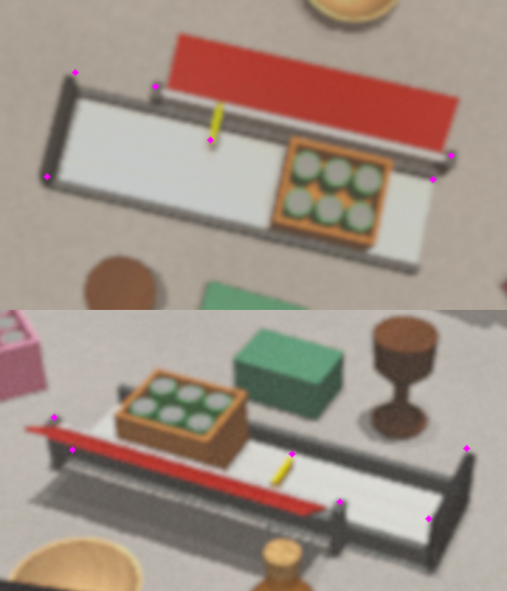

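The pedal and rack fits agree: chute origin is about (0.533, 0.063), yaw −0.208, and the rack's back face is near chute y −157. The marked posts and blade tip line up in both views, to about 2 mm. Next I'll carry the hand high to above the start position, with the jaws across the chute.

Request:
servo_tool([
  {"dx": 0.136, "dy": -0.35, "wz": -39},
  {"dx": 0.136, "dy": -0.35, "wz": -39},
  {"dx": 0.136, "dy": -0.35, "wz": -39},
  {"dx": 0.136, "dy": -0.35, "wz": -39},
  {"dx": 0.136, "dy": -0.35, "wz": -39},
  {"dx": 0.136, "dy": -0.35, "wz": -39},
  {"dx": 0.136, "dy": -0.35, "wz": -39},
  {"dx": 0.136, "dy": -0.35, "wz": -39},
])

```text
validation failed for argument at $.co...
```

Request:
servo_tool([
  {"dx": 0.136, "dy": -0.353, "wz": -39},
  {"dx": 0.136, "dy": -0.353, "wz": -39},
  {"dx": 0.136, "dy": -0.353, "wz": -39},
  {"dx": 0.136, "dy": -0.353, "wz": -39},
  {"dx": 0.136, "dy": -0.353, "wz": -39},
  {"dx": 0.136, "dy": -0.353, "wz": -39},
  {"dx": 0.136, "dy": -0.353, "wz": -39},
  {"dx": 0.136, "dy": -0.353, "wz": -39},
])

```text
validation failed for argument at $.co...
```

Request:
servo_tool([
  {"dx": 0.136, "dy": -0.35, "dz": 0, "wx": 0, "wy": 0, "wz": -39, "hand": -1},
  {"dx": 0.136, "dy": -0.35, "dz": 0, "wx": 0, "wy": 0, "wz": -39, "hand": -1},
  {"dx": 0.136, "dy": -0.35, "dz": 0, "wx": 0, "wy": 0, "wz": -39, "hand": -1},
  {"dx": 0.136, "dy": -0.35, "dz": 0, "wx": 0, "wy": 0, "wz": -39, "hand": -1},
  {"dx": 0.136, "dy": -0.35, "dz": 0, "wx": 0, "wy": 0, "wz": -39, "hand": -1},
  {"dx": 0.136, "dy": -0.35, "dz": 0, "wx": 0, "wy": 0, "wz": -39, "hand": -1},
  {"dx": 0.136, "dy": -0.35, "dz": 0, "wx": 0, "wy": 0, "wz": -39, "hand": -1},
  {"dx": 0.136, "dy": -0.35, "dz": 0, "wx": 0, "wy": 0, "wz": -39, "hand": -1},
])

```text
time_s: 0.9
tcp_pos: [0.4001, 0.241, 0.2532]
tool_rot: [-3.141, 0.001, 2.042]
contact_force: [0.7, 0.2, -0.6]
width: 0.0856
```

Request:
servo_tool([
  {"dx": 0.136, "dy": -0.353, "dz": 0, "wx": 0, "wy": 0, "wz": -39, "hand": -1},
  {"dx": 0.136, "dy": -0.353, "dz": 0, "wx": 0, "wy": 0, "wz": -39, "hand": -1},
  {"dx": 0.136, "dy": -0.353, "dz": 0, "wx": 0, "wy": 0, "wz": -39, "hand": -1},
  {"dx": 0.136, "dy": -0.353, "dz": 0, "wx": 0, "wy": 0, "wz": -39, "hand": -1},
  {"dx": 0.136, "dy": -0.353, "dz": 0, "wx": 0, "wy": 0, "wz": -39, "hand": -1},
  {"dx": 0.136, "dy": -0.353, "dz": 0, "wx": 0, "wy": 0, "wz": -39, "hand": -1},
  {"dx": 0.136, "dy": -0.353, "dz": 0, "wx": 0, "wy": 0, "wz": -39, "hand": -1},
  {"dx": 0.136, "dy": -0.353, "dz": 0, "wx": 0, "wy": 0, "wz": -39, "hand": -1},
])

```text
time_s: 1.7
tcp_pos: [0.5365, -0.1124, 0.2531]
tool_rot: [3.141, 0.0, 1.361]
contact_force: [0.5, 0.9, 1.1]
width: 0.0853
```

Run:
```python
from plant import ctrl, read_camera
import cv2, numpy as np, pickle
d={}
for n in ["wrist","scene"]:
    c=read_camera(n); d[n]=c
    cv2.imwrite(f"pics/{n}1.png",c["img"][:,:,::-1])
pickle.dump(d,open("c1.pkl","wb"))
s=ctrl.state();print(s["tcp_pos"],s["tool_rot"],s["contact_force"])
```

```text
[ 0.5367864  -0.11234478  0.25292097] [3.14105440e+00 5.66331231e-04 1.35924008e+00] [ 0.84029894  0.83677842 -0.27818821]
```

View pics/wrist1.png

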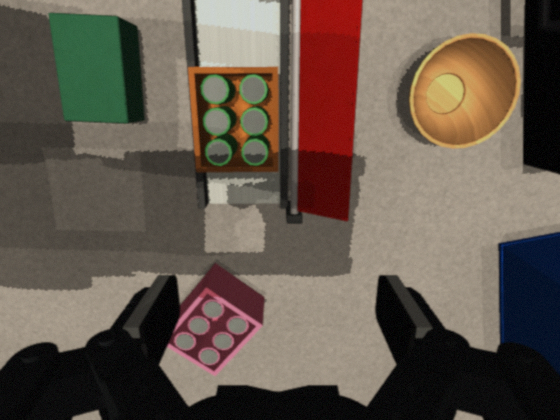

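View pics/scene1.png

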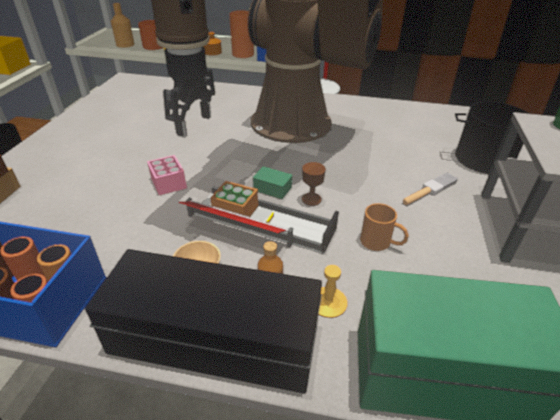

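The wrist view shows the hand square to the chute. The rack's back rim runs (200,172)–(279,170) and the upstream post is at (294,213). The pink rack is at (215,330), below and behind the hand. I'll refine the position from this closer view.

Run:
```python
import pickle;from h import *
d=pickle.load(open("c1.pkl","rb"));c=d["wrist"]
im=c["img"][:,:,::-1]
cv2.imwrite("pics/w1z.png",cv2.resize(im[50:230,170:370],None,fx=3.3,fy=3.3,interpolation=cv2.INTER_CUBIC))
th=-.2076;t=np.array([.5333,.0632]);R=np.array([[np.cos(th),-np.sin(th)],[np.sin(th),np.cos(th)]])
f=lambda u,z:np.round(1000*(R.T@(ray(c,u,z)[:2]-t)),1)
print("rim bl",f((197,172),.062),"br",f((279,171),.062),"fl",f((189,68),.062),"fr",f((278,67),.062))
print("post top",f((294,213),.052), "pedal outer up",f((348,220),.0799),"outer top",f((362,0),.0799))
print("expected pedal outer", (.054+.058*np.cos(.61))*1e3,-200)
# pink
for u in [(170,340),(213,372),(263,320),(217,264)]: print("pink",f(u,.06))
print("tcp chute",R.T@(np.array([.5368,-.1123])-t))
```

```text
rim bl [ -34.9 -157.9] br [  41.  -157.1] fl [-34.9 -68.7] fr [ 40.2 -68.1]
post top [  55.9 -201.7] pedal outer up [ 103.8 -198.9] outer top [103.4 -22.9]
expected pedal outer 101.5395850350378 -200
pink [ -79.5 -346.8]
pink [ -34.7 -391. ]
pink [  23.6 -321. ]
pink [ -22.2 -253.6]
tcp chute [ 0.03959751 -0.17101034]
```

View pics/w1z.png

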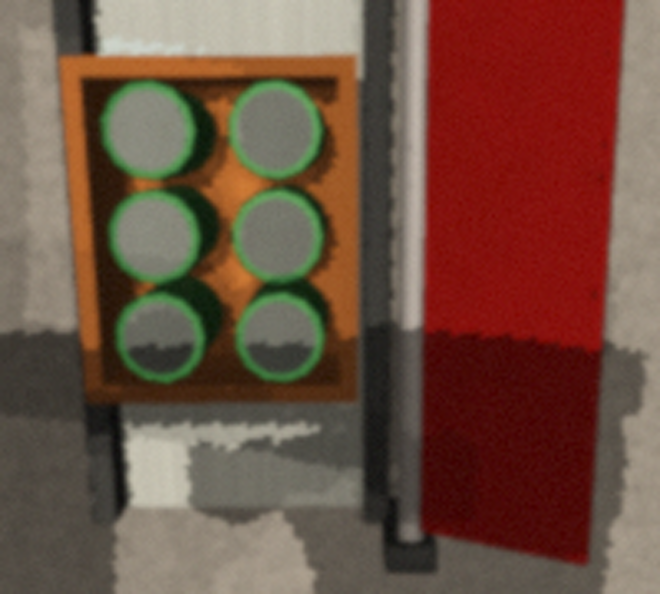

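Request:
servo_tool([
  {"dx": -0.0014, "dy": -0.007, "dz": -0.04, "wx": 0, "wy": 0, "wz": 0, "hand": -1},
  {"dx": -0.0014, "dy": -0.007, "dz": -0.08, "wx": 0, "wy": 0, "wz": 0, "hand": -1},
  {"dx": -0.0014, "dy": -0.007, "dz": -0.12, "wx": 0, "wy": 0, "wz": 0, "hand": -1},
  {"dx": -0.0014, "dy": -0.007, "dz": -0.138, "wx": 0, "wy": 0, "wz": 0, "hand": -1},
  {"dx": -0.0014, "dy": -0.007, "dz": -0.138, "wx": 0, "wy": 0, "wz": 0, "hand": -1},
])

```text
time_s: 2.3
tcp_pos: [0.5322, -0.1148, 0.1128]
tool_rot: [-3.136, -0.0, 1.363]
contact_force: [0.1, -0.2, 0.5]
width: 0.0855
```

```bash
cat > snap.py <<'E'
import sys
from plant import ctrl, read_camera
import cv2, numpy as np, pickle
i=sys.argv[1];d={}
for n in ["wrist","scene"]:
    c=read_camera(n); d[n]=c
pickle.dump(d,open(f"c{i}.pkl","wb"))
a=d["scene"]["img"][150:270,130:370,::-1]; b=d["wrist"]["img"][:,:,::-1]
a=cv2.resize(a,None,fx=3.3,fy=3.3,interpolation=cv2.INTER_CUBIC)[:,:790]
cv2.imwrite(f"pics/s{i}.png",a);cv2.imwrite(f"pics/w{i}.png",b)
s=ctrl.state();print(s["time_s"],s["tcp_pos"],s["tool_rot"],s["contact_force"])
th=-.2076;t=np.array([.5338,.0632]);R=np.array([[np.cos(th),-np.sin(th)],[np.sin(th),np.cos(th)]])
print("chute mm",1000*(R.T@(s["tcp_pos"][:2]-t)))
E
python3 snap.py 2
```

```text
2.4 [ 0.53426988 -0.11550309  0.11561954] [-3.14103839e+00 -6.64122640e-05  1.36281354e+00] [0.32591433 0.63839732 0.6565072 ]
chute mm [  37.29265187 -174.76920421]
```

View pics/s2.png

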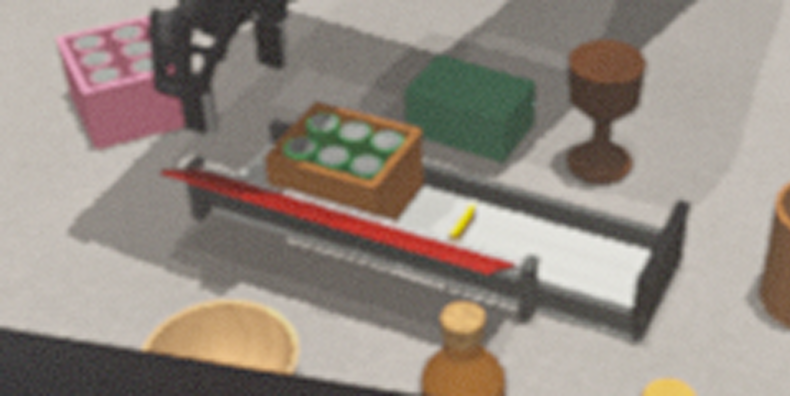

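View pics/w2.png

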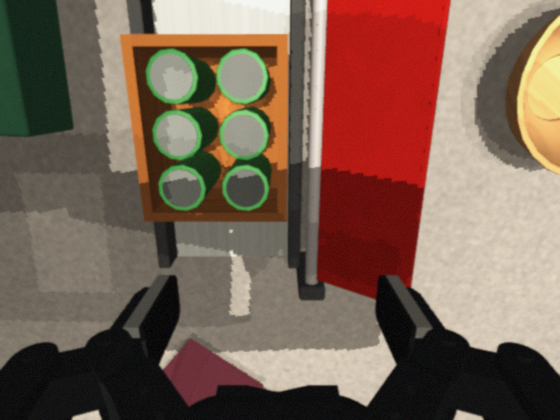

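Run:
```python
import pickle;from h import *
from plant import ctrl
c=pickle.load(open("c2.pkl","rb"))["wrist"]
cs=pickle.load(open("c2.pkl","rb"))["scene"]
p=np.array([.5343,-.1155,.1156]);u=np.array([np.cos(-.2076),np.sin(-.2076),0]);v=np.array([-u[1],u[0],0])
for dz in (-.009,-.022):
  for sx in (-.0427,-.057,.0427,.057):
    for sy in (-.011,.011):
      q=p+u*sx+v*sy+[0,0,dz];print(dz,sx,sy,proj(c,q)[0].round(),((proj(cs,q)[0]-[130,150])*3.3).round())
```

```text
-0.009 -0.0427 -0.011 [185. 316.] [257.  63.]
-0.009 -0.0427 0.011 [180. 271.] [283.  70.]
-0.009 -0.057 -0.011 [152. 316.] [267.  54.]
-0.009 -0.057 0.011 [146. 271.] [293.  61.]
-0.009 0.0427 -0.011 [381. 317.] [192. 126.]
-0.009 0.0427 0.011 [386. 272.] [219. 134.]
-0.009 0.057 -0.011 [414. 317.] [180. 137.]
-0.009 0.057 0.011 [420. 272.] [207. 145.]
-0.022 -0.0427 -0.011 [192. 299.] [259.  78.]
-0.022 -0.0427 0.011 [188. 257.] [284.  85.]
-0.022 -0.057 -0.011 [162. 299.] [269.  68.]
-0.022 -0.057 0.011 [157. 257.] [294.  75.]
-0.022 0.0427 -0.011 [373. 300.] [194. 141.]
-0.022 0.0427 0.011 [377. 258.] [221. 149.]
-0.022 0.057 -0.011 [403. 300.] [182. 152.]
-0.022 0.057 0.011 [409. 258.] [210. 160.]
```

Request:
servo_tool([
  {"dx": -0.0006, "dy": -0.003, "dz": 0, "wx": 0, "wy": 0, "wz": 0, "hand": -0.76},
  {"dx": -0.0006, "dy": -0.003, "dz": 0, "wx": 0, "wy": 0, "wz": 0, "hand": -0.76},
  {"dx": -0.0006, "dy": -0.003, "dz": 0, "wx": 0, "wy": 0, "wz": 0, "hand": -0.76},
  {"dx": -0.0006, "dy": -0.003, "dz": -0.012, "wx": 0, "wy": 0, "wz": 0, "hand": -0.76},
  {"dx": -0.0006, "dy": -0.003, "dz": -0.012, "wx": 0, "wy": 0, "wz": 0, "hand": -0.76},
])

```text
time_s: 2.9
tcp_pos: [0.533, -0.1187, 0.1021]
tool_rot: [-3.14, -0.0, 1.362]
contact_force: [-0.3, -0.1, 0.2]
width: 0.0752
```

```bash
python3 snap.py 3
python3 - <<'E'
import cv2
im=cv2.imread("pics/w3.png")[200:400,80:480];cv2.imwrite("pics/w3z.png",cv2.resize(im,None,fx=2,fy=2))
import pickle;from h import *
from plant import ctrl
c=pickle.load(open("c3.pkl","rb"))["wrist"]
s=ctrl.state();p=s["tcp_pos"];print(s["width"]);w=s["width"]/2;u=np.array([np.cos(-.2076),np.sin(-.2076),0]);v=np.array([-u[1],u[0],0])
for dz in (-.009,-.015,-.022):
  for sx in (-w,w):
      q=p+u*sx+v*.011+[0,0,dz];print(dz,sx,proj(c,q)[0].round(), 2*(proj(c,q)[0]-[80,200]).round())
E
```

```text
3.0 [ 0.53329925 -0.118777    0.10275942] [-3.14040809e+00 -8.18782383e-05  1.36244985e+00] [ 0.55338034 -0.0327694  -0.16600726]
chute mm [  37.01764953 -178.17287285]
0.07492699393539352
-0.009 -0.03746349696769676 [190. 268.] [220. 136.]
-0.009 0.03746349696769676 [367. 268.] [574. 136.]
-0.015 -0.03746349696769676 [193. 262.] [226. 124.]
-0.015 0.03746349696769676 [364. 262.] [568. 124.]
-0.022 -0.03746349696769676 [196. 255.] [232. 110.]
-0.022 0.03746349696769676 [360. 255.] [560. 110.]
```

View pics/w3z.png

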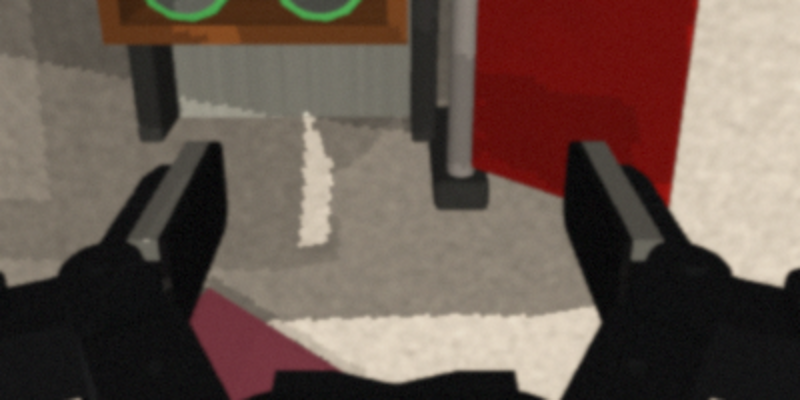

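View pics/s3.png

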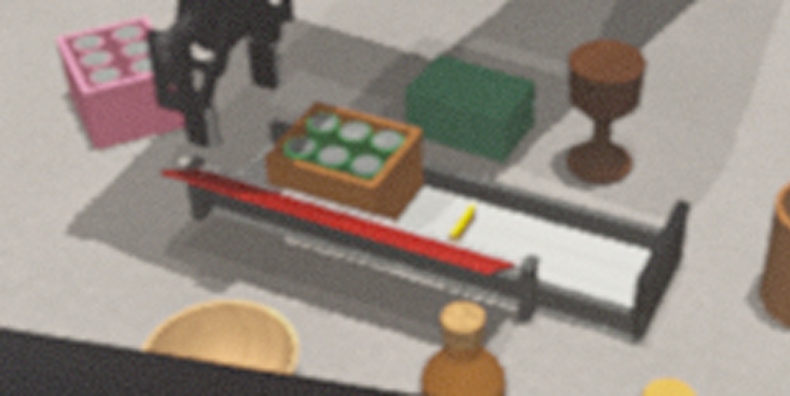

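Fingertips stand about 10 mm ahead of the TCP at this opening and are about 8 mm thick, so first pedal contact should come at TCP z ≈ 77 mm. Pressing down in stages.

Request:
servo_tool([
  {"dx": 0, "dy": 0, "dz": -0.01, "wx": 0, "wy": 0, "wz": 0, "hand": -0.76},
  {"dx": 0, "dy": 0, "dz": -0.018, "wx": 0, "wy": 0, "wz": 0, "hand": -0.76},
  {"dx": 0, "dy": 0, "dz": -0.024, "wx": 0, "wy": 0, "wz": 0, "hand": -0.76},
  {"dx": 0, "dy": 0, "dz": -0.03, "wx": 0, "wy": 0, "wz": 0, "hand": -0.76},
  {"dx": 0, "dy": 0, "dz": -0.036, "wx": 0, "wy": 0, "wz": 0, "hand": -0.76},
  {"dx": 0, "dy": 0, "dz": -0.036, "wx": 0, "wy": 0, "wz": 0, "hand": -0.76},
])

```text
time_s: 3.6
tcp_pos: [0.5335, -0.1189, 0.0665]
tool_rot: [-3.141, -0.0, 1.362]
contact_force: [0.1, 0.0, 1.7]
width: 0.0749
```

```bash
python3 snap.py 4
```

```text
3.7 [ 0.5334201  -0.1188544   0.06714071] [-3.14082861e+00 -4.34211553e-05  1.36240580e+00] [-1.29489167 -0.20282124  0.60241879]
chute mm [  37.15186439 -178.22370634]
```

View pics/s4.png

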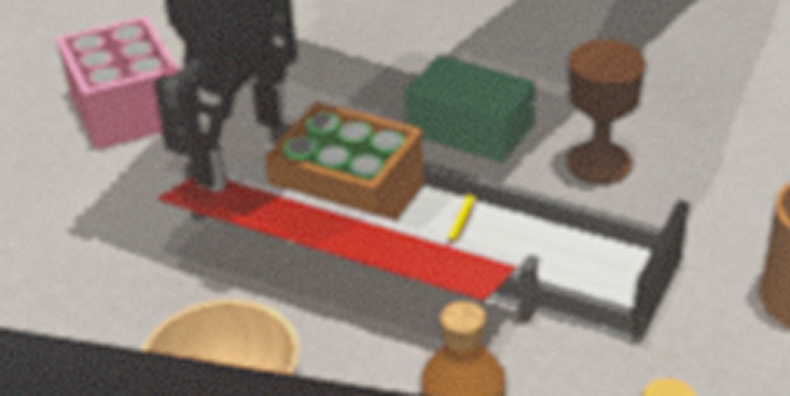

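View pics/w4.png

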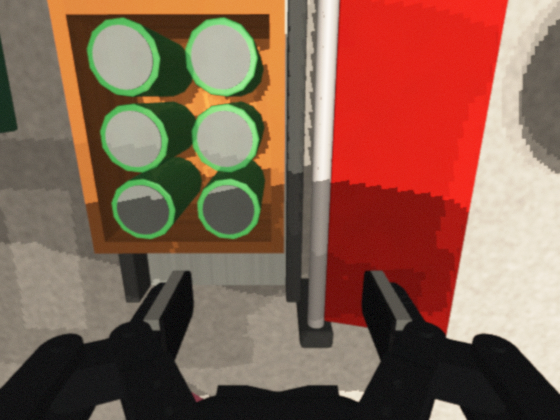

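The gate is partly up (blade at about (462,218) in the zoom), one fingertip is on the pedal, and the other is behind the rack with a gap. Pressing on.

Request:
servo_tool([
  {"dx": 0, "dy": 0, "dz": -0.005, "wx": 0, "wy": 0, "wz": 0, "hand": -0.76},
  {"dx": 0, "dy": 0, "dz": -0.01, "wx": 0, "wy": 0, "wz": 0, "hand": -0.76},
  {"dx": 0, "dy": 0, "dz": -0.014, "wx": 0, "wy": 0, "wz": 0, "hand": -0.76},
  {"dx": 0, "dy": 0, "dz": -0.018, "wx": 0, "wy": 0, "wz": 0, "hand": -0.76},
  {"dx": 0, "dy": 0, "dz": -0.018, "wx": 0, "wy": 0, "wz": 0, "hand": -0.76},
])

```text
time_s: 4.2
tcp_pos: [0.5333, -0.1188, 0.0487]
tool_rot: [-3.141, -0.0, 1.362]
contact_force: [0.9, -0.2, 5.0]
width: 0.0755
```

Request:
servo_tool([
  {"dx": 0, "dy": 0, "dz": -0.002, "wx": 0, "wy": 0, "wz": 0, "hand": -0.76},
  {"dx": 0, "dy": 0, "dz": -0.002, "wx": 0, "wy": 0, "wz": 0, "hand": -0.76},
])

```text
time_s: 4.4
tcp_pos: [0.5336, -0.1189, 0.0471]
tool_rot: [-3.141, -0.0, 1.362]
contact_force: [1.0, 0.1, 5.1]
width: 0.0753
```

Request:
servo_tool([
  {"dx": 0, "dy": 0, "dz": -0.001, "wx": 0, "wy": 0, "wz": 0, "hand": -0.76},
  {"dx": 0, "dy": 0, "dz": -0.001, "wx": 0, "wy": 0, "wz": 0, "hand": -0.76},
])

```text
time_s: 4.6
tcp_pos: [0.5336, -0.1189, 0.0462]
tool_rot: [-3.141, -0.0, 1.362]
contact_force: [0.2, 0.3, 5.5]
width: 0.0755
```

```bash
python3 snap.py 5
```

```text
4.7 [ 0.5336423  -0.11889431  0.04626441] [-3.14145209e+00 -7.63093572e-06  1.36239984e+00] [-0.1758626  -0.38403664  5.2949745 ]
chute mm [  37.3775125  -178.21696274]
```

View pics/s5.png

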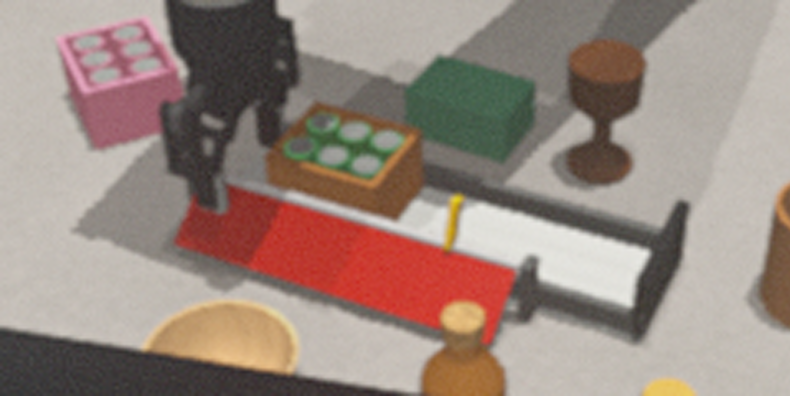

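View pics/w5.png

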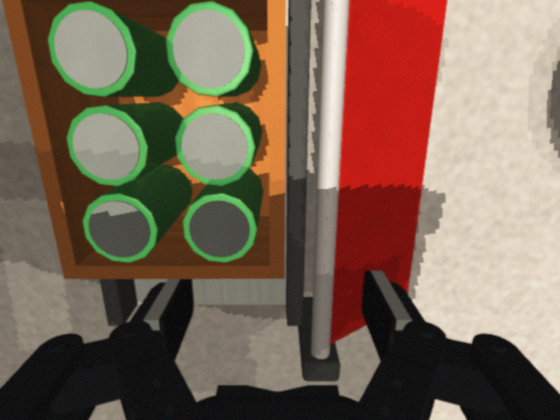

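```bash
cat > ang.py <<'E'
import pickle,sys;from h import *
c=pickle.load(open(sys.argv[1],"rb"))["scene"]
th=-.2076;t=np.array([.5338,.0632]);R=np.array([[np.cos(th),-np.sin(th)],[np.sin(th),np.cos(th)]])
for a in (0.9,1.0,1.1,1.15,1.22):
  b=.61-a; o=[]
  for y in (-.2,.05):
    q=np.r_[R@[.054+.058*np.cos(b),y]+t,.045+.058*np.sin(b)];o.append(((proj(c,q)[0]-[130,150])*3.3).round())
  # blade tip top centre
  q=np.r_[R@[.054-.036*np.cos(a),0]+t,.045+.036*np.sin(a)];o.append(((proj(c,q)[0]-[130,150])*3.3).round())
  q=np.r_[R@[.054-.036*np.cos(a)+.010*np.sin(a),0]+t,.045+.036*np.sin(a)+.01*np.cos(a)];o.append(((proj(c,q)[0]-[130,150])*3.3).round())
  print(a,o)
E
python3 ang.py c5.pkl
```

```text
0.9 [array([166., 232.]), array([486., 333.]), array([466., 193.]), array([461., 193.])]
1.0 [array([168., 236.]), array([487., 337.]), array([464., 193.]), array([459., 194.])]
1.1 [array([171., 240.]), array([489., 340.]), array([462., 194.]), array([457., 196.])]
1.15 [array([173., 241.]), array([490., 342.]), array([461., 194.]), array([456., 197.])]
1.22 [array([176., 243.]), array([491., 343.]), array([460., 195.]), array([454., 199.])]
```

The pedal's outer corners, about (177,245) and (490,342) in the zoom, put the gate at about 1.15–1.2 rad. I'll press in small amounts until it meets the stop.

Request:
servo_tool([
  {"dx": 0, "dy": 0, "dz": -0.0012, "wx": 0, "wy": 0, "wz": 0, "hand": -0.76},
  {"dx": 0, "dy": 0, "dz": -0.0012, "wx": 0, "wy": 0, "wz": 0, "hand": -0.76},
])

```text
time_s: 4.9
tcp_pos: [0.5342, -0.119, 0.0454]
tool_rot: [3.141, 0.0, 1.362]
contact_force: [-0.0, -1.0, 11.0]
width: 0.0752
```

Request:
servo_tool([
  {"dx": 0, "dy": 0, "dz": -0.001, "wx": 0, "wy": 0, "wz": 0, "hand": -0.76},
  {"dx": 0, "dy": 0, "dz": -0.001, "wx": 0, "wy": 0, "wz": 0, "hand": -0.76},
])

```text
time_s: 5.1
tcp_pos: [0.5347, -0.1192, 0.0447]
tool_rot: [3.139, 0.0, 1.362]
contact_force: [0.6, 0.1, 15.5]
width: 0.0751
```

The stop is reached: force jumps from about 5 N to 11–15 N at TCP z 45 mm. I'll ease off 0.8 mm and start pushing along the chute.

Request:
servo_tool([
  {"dx": 0.0005, "dy": 0.0025, "dz": 0.0008, "wx": 0, "wy": 0, "wz": 0, "hand": -0.76},
  {"dx": 0.0014, "dy": 0.0065, "dz": 0.0008, "wx": 0, "wy": 0, "wz": 0, "hand": -0.76},
  {"dx": 0.0022, "dy": 0.0105, "dz": 0.0008, "wx": 0, "wy": 0, "wz": 0, "hand": -0.76},
  {"dx": 0.0031, "dy": 0.0145, "dz": 0.0008, "wx": 0, "wy": 0, "wz": 0, "hand": -0.76},
  {"dx": 0.004, "dy": 0.019, "dz": 0.0008, "wx": 0, "wy": 0, "wz": 0, "hand": -0.76},
  {"dx": 0.005, "dy": 0.0235, "dz": 0.0008, "wx": 0, "wy": 0, "wz": 0, "hand": -0.76},
  {"dx": 0.006, "dy": 0.0285, "dz": 0.0008, "wx": 0, "wy": 0, "wz": 0, "hand": -0.76},
  {"dx": 0.007, "dy": 0.0335, "dz": 0.0008, "wx": 0, "wy": 0, "wz": 0, "hand": -0.76},
])

```text
time_s: 5.9
tcp_pos: [0.5417, -0.0861, 0.0452]
tool_rot: [3.14, 0.001, 1.363]
contact_force: [1.6, -10.2, 5.5]
width: 0.0753
```

```bash
python3 snap.py 6; python3 ang.py c6.pkl | tail -1
```

```text
6.0 [ 0.54175826 -0.08560974  0.0452174 ] [3.13956741e+00 2.69342310e-04 1.36265170e+00] [ 3.46843248 -3.14953531  6.54012469]
chute mm [  38.45885931 -143.97426918]
1.22 [array([176., 243.]), array([491., 343.]), array([460., 195.]), array([454., 199.])]
```

View pics/s6.png

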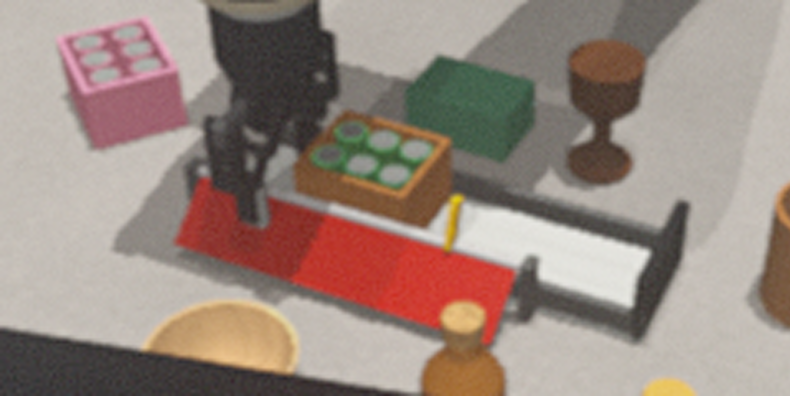

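View pics/w6.png

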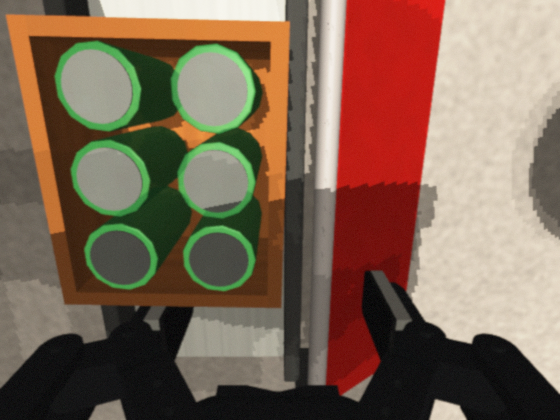

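The rack is sliding and the gate is still fully up: the pedal corners match 1.22 rad. Push force is about 3–10 N. Continuing.

Request:
servo_tool([
  {"dx": 0.001, "dy": 0.005, "dz": 0, "wx": 0, "wy": 0, "wz": 0, "hand": -0.76},
  {"dx": 0.002, "dy": 0.01, "dz": 0, "wx": 0, "wy": 0, "wz": 0, "hand": -0.76},
  {"dx": 0.003, "dy": 0.0155, "dz": 0, "wx": 0, "wy": 0, "wz": 0, "hand": -0.76},
  {"dx": 0.0043, "dy": 0.0215, "dz": 0, "wx": 0, "wy": 0, "wz": 0, "hand": -0.76},
  {"dx": 0.0056, "dy": 0.0275, "dz": 0, "wx": 0, "wy": 0, "wz": 0, "hand": -0.76},
  {"dx": 0.0068, "dy": 0.0335, "dz": 0, "wx": 0, "wy": 0, "wz": 0, "hand": -0.76},
  {"dx": 0.008, "dy": 0.0395, "dz": 0, "wx": 0, "wy": 0, "wz": 0, "hand": -0.76},
  {"dx": 0.009, "dy": 0.0445, "dz": 0, "wx": 0, "wy": 0, "wz": 0, "hand": -0.76},
])

```text
time_s: 6.8
tcp_pos: [0.5508, -0.0415, 0.0453]
tool_rot: [3.139, 0.0, 1.363]
contact_force: [2.6, -10.2, 6.1]
width: 0.0751
```

```bash
python3 snap.py 7
```

```text
6.9 [ 0.55096961 -0.04097754  0.04528063] [3.13920969e+00 5.54051621e-05 1.36275244e+00] [ 3.27633581 -1.79391403  6.78085628]
chute mm [ 38.27319917 -98.40182254]
```

View pics/s7.png

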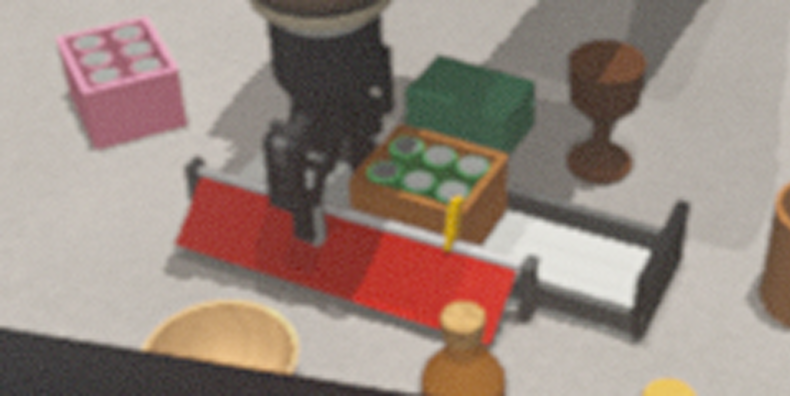

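View pics/w7.png

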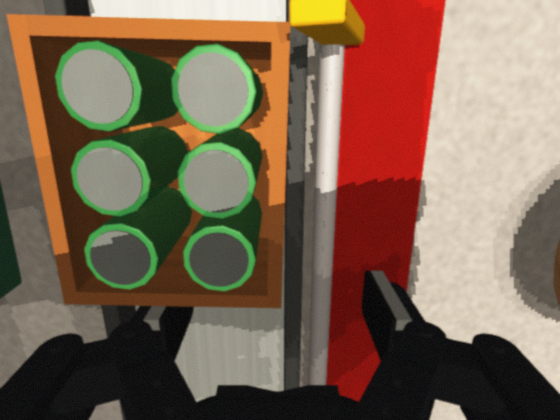

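The rack front has passed the raised blade, which sits at about (325,20) in the wrist view, clear of the rack. Continuing.

Request:
servo_tool([
  {"dx": 0.001, "dy": 0.005, "dz": 0, "wx": 0, "wy": 0, "wz": 0, "hand": -0.76},
  {"dx": 0.002, "dy": 0.01, "dz": 0, "wx": 0, "wy": 0, "wz": 0, "hand": -0.76},
  {"dx": 0.003, "dy": 0.0155, "dz": 0, "wx": 0, "wy": 0, "wz": 0, "hand": -0.76},
  {"dx": 0.0043, "dy": 0.0215, "dz": 0, "wx": 0, "wy": 0, "wz": 0, "hand": -0.76},
  {"dx": 0.0056, "dy": 0.0275, "dz": 0, "wx": 0, "wy": 0, "wz": 0, "hand": -0.76},
  {"dx": 0.0068, "dy": 0.0335, "dz": 0, "wx": 0, "wy": 0, "wz": 0, "hand": -0.76},
  {"dx": 0.008, "dy": 0.0395, "dz": 0, "wx": 0, "wy": 0, "wz": 0, "hand": -0.76},
  {"dx": 0.009, "dy": 0.0445, "dz": 0, "wx": 0, "wy": 0, "wz": 0, "hand": -0.76},
])

```text
time_s: 7.7
tcp_pos: [0.56, 0.003, 0.0453]
tool_rot: [3.139, 0.0, 1.362]
contact_force: [2.5, -10.9, 7.0]
width: 0.0749
```

```bash
python3 snap.py 8
```

```text
7.8 [0.56007512 0.0034645  0.0453338 ] [ 3.13901409e+00 -6.19215373e-05  1.36268483e+00] [ 4.77619618 -3.32220864  7.49554544]
chute mm [ 38.02315672 -53.03727002]
```

View pics/s8.png

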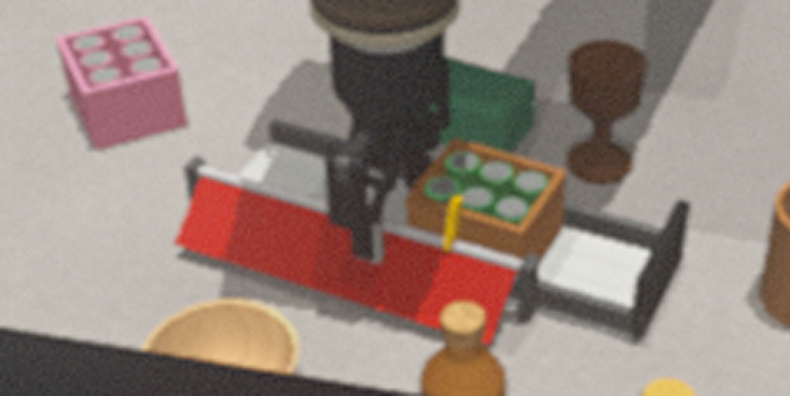

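View pics/w8.png

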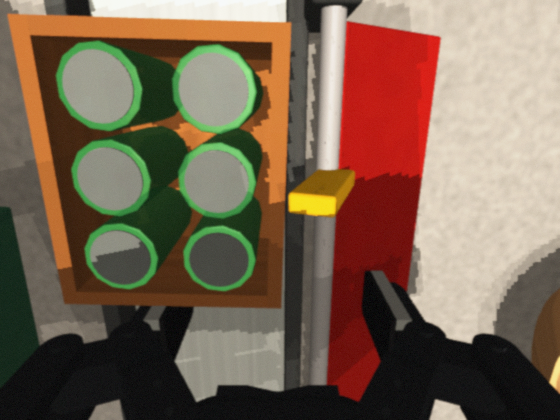

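The gate is fully up, the rack is about halfway past the blade and clear of it (blade at (320,195), rack edge at 288 in the wrist view). 82 mm remain.

Request:
servo_tool([
  {"dx": 0.001, "dy": 0.005, "dz": 0, "wx": 0, "wy": 0, "wz": 0, "hand": -0.76},
  {"dx": 0.002, "dy": 0.01, "dz": 0, "wx": 0, "wy": 0, "wz": 0, "hand": -0.76},
  {"dx": 0.003, "dy": 0.0155, "dz": 0, "wx": 0, "wy": 0, "wz": 0, "hand": -0.76},
  {"dx": 0.0043, "dy": 0.0215, "dz": 0, "wx": 0, "wy": 0, "wz": 0, "hand": -0.76},
  {"dx": 0.0056, "dy": 0.0275, "dz": 0, "wx": 0, "wy": 0, "wz": 0, "hand": -0.76},
  {"dx": 0.0068, "dy": 0.0335, "dz": 0, "wx": 0, "wy": 0, "wz": 0, "hand": -0.76},
  {"dx": 0.008, "dy": 0.0395, "dz": 0, "wx": 0, "wy": 0, "wz": 0, "hand": -0.76},
  {"dx": 0.009, "dy": 0.0445, "dz": 0, "wx": 0, "wy": 0, "wz": 0, "hand": -0.76},
])

```text
time_s: 8.6
tcp_pos: [0.5691, 0.0475, 0.0454]
tool_rot: [3.139, 0.0, 1.363]
contact_force: [4.1, -12.8, 8.8]
width: 0.0749
```

```bash
python3 snap.py 9
```

```text
8.7 [0.56928806 0.0480134  0.04544127] [ 3.13868051e+00 -2.94445629e-04  1.36273347e+00] [ 5.11211242 -3.3573629   7.98243962]
chute mm [37.85621911 -7.54600298]
```

View pics/s9.png

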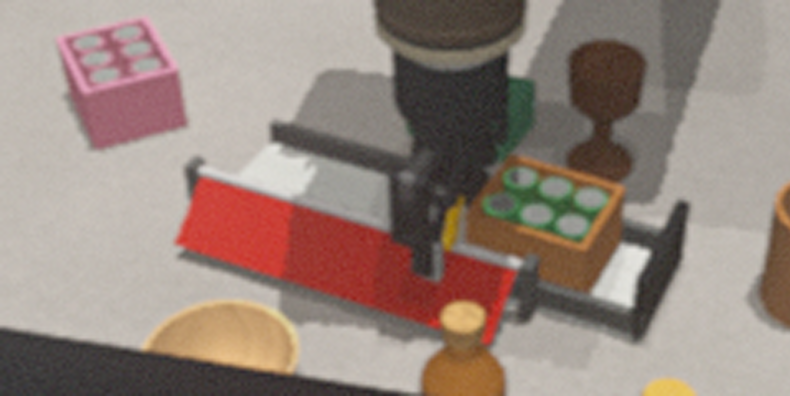

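View pics/w9.png

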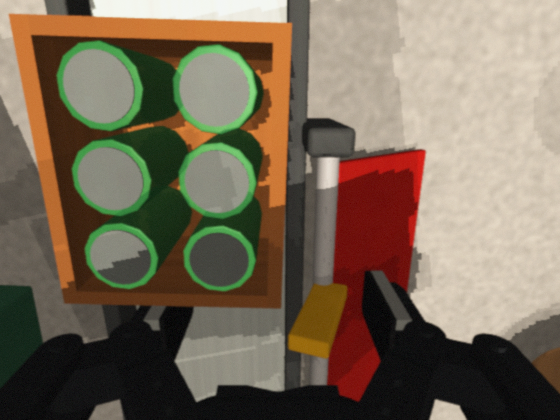

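The blade now passes between the fingers with room on both sides. I'll push about 27 mm more, then take small steps to the stop.

Request:
servo_tool([
  {"dx": 0.001, "dy": 0.005, "dz": 0, "wx": 0, "wy": 0, "wz": 0, "hand": -0.76},
  {"dx": 0.002, "dy": 0.01, "dz": 0, "wx": 0, "wy": 0, "wz": 0, "hand": -0.76},
  {"dx": 0.003, "dy": 0.015, "dz": 0, "wx": 0, "wy": 0, "wz": 0, "hand": -0.76},
  {"dx": 0.004, "dy": 0.0195, "dz": 0, "wx": 0, "wy": 0, "wz": 0, "hand": -0.76},
  {"dx": 0.0048, "dy": 0.0235, "dz": 0, "wx": 0, "wy": 0, "wz": 0, "hand": -0.76},
  {"dx": 0.0054, "dy": 0.0265, "dz": 0, "wx": 0, "wy": 0, "wz": 0, "hand": -0.76},
])

```text
time_s: 9.3
tcp_pos: [0.5745, 0.0739, 0.0455]
tool_rot: [3.139, 0.0, 1.363]
contact_force: [4.3, -14.6, 9.3]
width: 0.0752
```

Request:
servo_tool([
  {"dx": 0.0004, "dy": 0.002, "dz": 0, "wx": 0, "wy": 0, "wz": 0, "hand": -0.76},
  {"dx": 0.0008, "dy": 0.004, "dz": 0, "wx": 0, "wy": 0, "wz": 0, "hand": -0.76},
])

```text
time_s: 9.5
tcp_pos: [0.5753, 0.0778, 0.0455]
tool_rot: [3.139, 0.0, 1.363]
contact_force: [5.1, -13.2, 8.7]
width: 0.0754
```

```bash
python3 snap.py 10
```

```text
9.6 [0.57536393 0.07803526 0.04546689] [ 3.13885641e+00 -1.00797264e-04  1.36261342e+00] [ 4.42635817 -8.59782976  7.91638868]
chute mm [37.61376007 23.0835452 ]
```

View pics/s10.png

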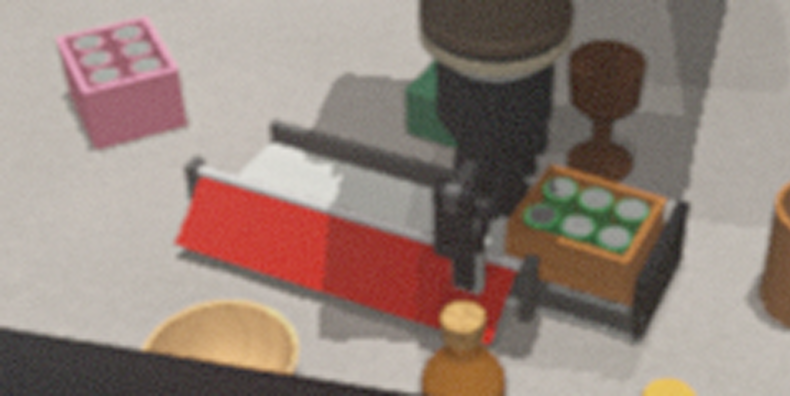

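View pics/w10.png

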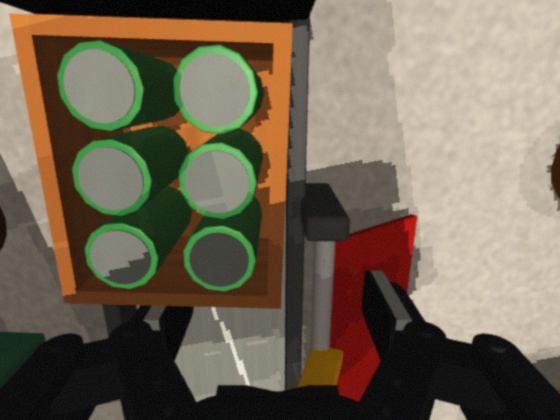

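Request:
servo_tool([
  {"dx": 0.0004, "dy": 0.002, "dz": 0, "wx": 0, "wy": 0, "wz": 0, "hand": -0.76},
  {"dx": 0.0006, "dy": 0.003, "dz": 0, "wx": 0, "wy": 0, "wz": 0, "hand": -0.76},
])

```text
time_s: 9.8
tcp_pos: [0.5759, 0.0808, 0.0454]
tool_rot: [3.139, 0.0, 1.362]
contact_force: [3.9, -13.1, 9.5]
width: 0.0751
```

Request:
servo_tool([
  {"dx": 0.0002, "dy": 0.001, "dz": 0, "wx": 0, "wy": 0, "wz": 0, "hand": -0.76},
  {"dx": 0.0003, "dy": 0.0015, "dz": 0, "wx": 0, "wy": 0, "wz": 0, "hand": -0.76},
])

```text
time_s: 10.0
tcp_pos: [0.5762, 0.0823, 0.0455]
tool_rot: [3.139, 0.0, 1.362]
contact_force: [4.0, -14.3, 10.5]
width: 0.0753
```

Request:
servo_tool([
  {"dx": 0.0002, "dy": 0.001, "dz": 0, "wx": 0, "wy": 0, "wz": 0, "hand": -0.76},
  {"dx": 0.0003, "dy": 0.0015, "dz": 0, "wx": 0, "wy": 0, "wz": 0, "hand": -0.76},
])

```text
time_s: 10.2
tcp_pos: [0.5765, 0.0832, 0.0455]
tool_rot: [3.139, 0.001, 1.363]
contact_force: [4.9, -24.8, 9.5]
width: 0.0752
```

```bash
python3 snap.py 11
python3 - <<'E'
from plant import read_camera
import cv2
c=read_camera("top");cv2.imwrite("pics/t11.png",cv2.resize(c["img"][150:270,215:395,::-1],None,fx=4.4,fy=4.4,interpolation=cv2.INTER_CUBIC))
w=cv2.imread("pics/w11.png")[0:120,0:330];cv2.imwrite("pics/w11z.png",cv2.resize(w,None,fx=2.4,fy=2.4))
E
```

```text
10.3 [0.5764583  0.08316938 0.04544583] [3.13899927e+00 7.35148840e-04 1.36311585e+00] [  4.40637939 -20.53687937  10.20028487]
chute mm [37.62642611 28.33299515]
```

View pics/s11.png

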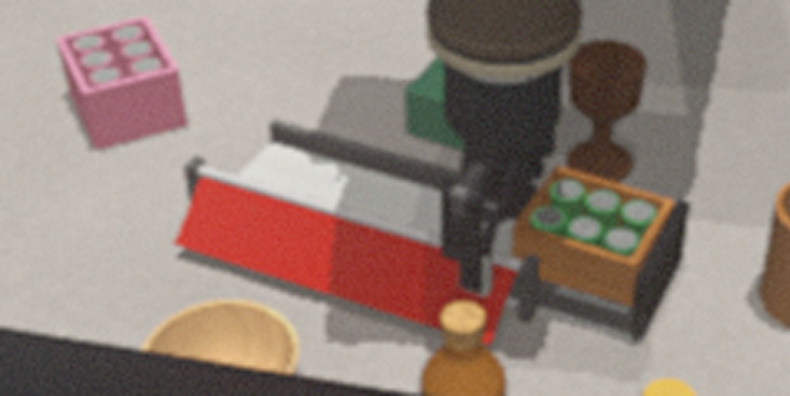

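View pics/w11z.png

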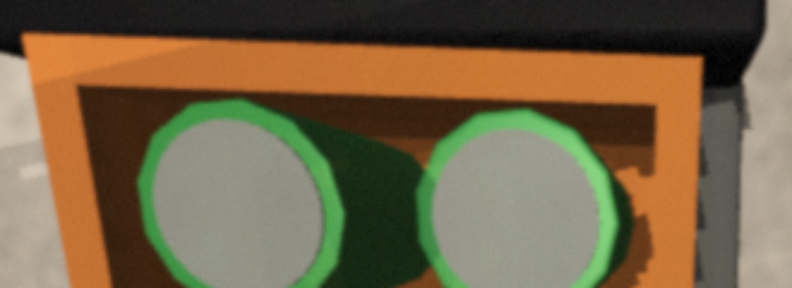

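View pics/t11.png

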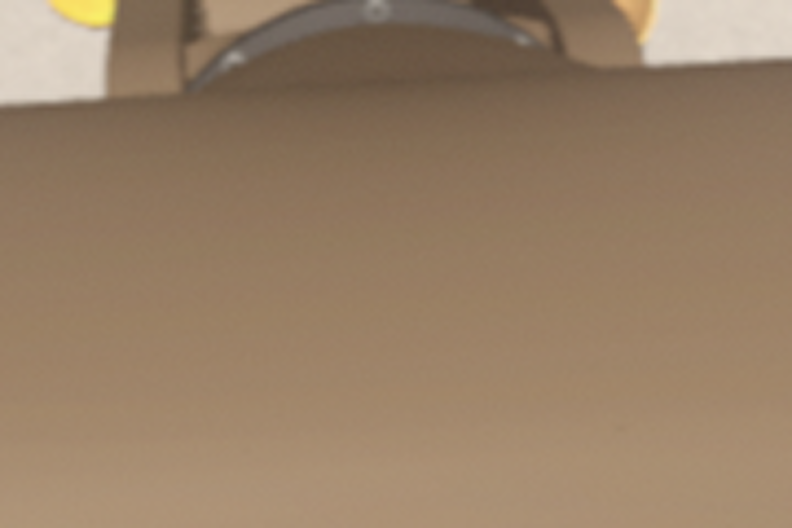

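Force jumped to 25 N at chute y 28.3 mm (29 predicted), and the rack's front rim is flush with the black stop, so it is home. I'll relieve the push by backing off 4 mm (still clear of the blade) and then lift straight up, letting the gate follow the finger down.

Request:
servo_tool([
  {"dx": -0.0004, "dy": -0.002, "dz": 0, "wx": 0, "wy": 0, "wz": 0, "hand": -0.76},
  {"dx": -0.0008, "dy": -0.004, "dz": 0, "wx": 0, "wy": 0, "wz": 0, "hand": -0.76},
  {"dx": -0.0008, "dy": -0.004, "dz": 0.004, "wx": 0, "wy": 0, "wz": 0, "hand": -0.76},
  {"dx": -0.0008, "dy": -0.004, "dz": 0.01, "wx": 0, "wy": 0, "wz": 0, "hand": -0.76},
  {"dx": -0.0008, "dy": -0.004, "dz": 0.017, "wx": 0, "wy": 0, "wz": 0, "hand": -0.76},
  {"dx": -0.0008, "dy": -0.004, "dz": 0.024, "wx": 0, "wy": 0, "wz": 0, "hand": -0.76},
  {"dx": -0.0008, "dy": -0.004, "dz": 0.031, "wx": 0, "wy": 0, "wz": 0, "hand": -0.76},
  {"dx": -0.0008, "dy": -0.004, "dz": 0.038, "wx": 0, "wy": 0, "wz": 0, "hand": -0.76},
])

```text
time_s: 11.15
tcp_pos: [0.5741, 0.0806, 0.0835]
tool_rot: [-3.141, 0.0, 1.363]
contact_force: [0.4, -0.0, -0.2]
width: 0.0754
```

Request:
servo_tool([
  {"dx": 0, "dy": 0, "dz": 0.02, "wx": 0, "wy": 0, "wz": 0, "hand": -0.76},
  {"dx": 0, "dy": 0, "dz": 0.05, "wx": 0, "wy": 0, "wz": 0, "hand": -0.76},
  {"dx": 0, "dy": 0, "dz": 0.09, "wx": 0, "wy": 0, "wz": 0, "hand": -0.76},
  {"dx": 0, "dy": 0, "dz": 0.13, "wx": 0, "wy": 0, "wz": 0, "hand": -0.76},
  {"dx": 0, "dy": 0, "dz": 0.17, "wx": 0, "wy": 0, "wz": 0, "hand": -0.76},
  {"dx": 0, "dy": 0, "dz": 0.17, "wx": 0, "wy": 0, "wz": 0, "hand": -0.76},
])

```text
time_s: 11.75
tcp_pos: [0.5766, 0.0809, 0.2587]
tool_rot: [3.134, -0.002, 1.363]
contact_force: [0.2, 0.3, 0.5]
width: 0.0752
```

```bash
python3 snap.py 12
```

```text
11.85 [0.57447728 0.08064485 0.25407148] [ 3.13978659e+00 -5.70557082e-04  1.36247579e+00] [ 0.65518839 -0.10985241  0.37689346]
chute mm [36.20828537 25.45435455]
```

View pics/s12.png

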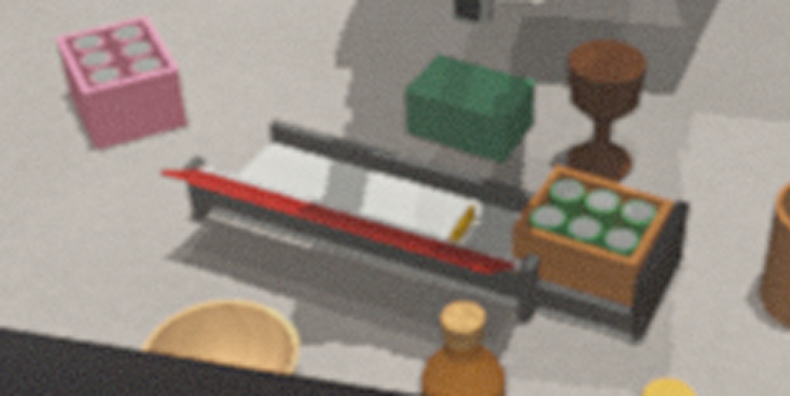

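View pics/w12.png

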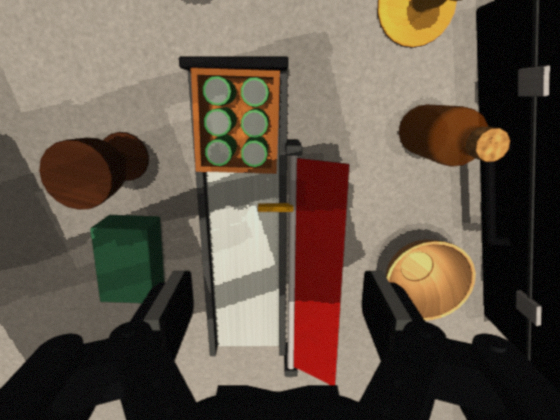

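Run:
```python
import pickle;from h import *
c=pickle.load(open("c12.pkl","rb"))["wrist"]
th=-.2076;t=np.array([.5338,.0632]);R=np.array([[np.cos(th),-np.sin(th)],[np.sin(th),np.cos(th)]])
f=lambda u,z:np.round(1000*(R.T@(ray(c,u,z)[:2]-t)),1)
print([f(u,.062) for u in [(192,70),(280,70),(277,173),(198,171)]],"stop edges",[f(u,.056) for u in [(182,67),(287,69),(182,58),(287,58)]])
cv2.imwrite("pics/w12z.png",cv2.resize(c["img"][45:220,170:310,::-1],None,fx=3.4,fy=3.4,interpolation=cv2.INTER_CUBIC))
```

```text
[array([-33.6, 127.7]), array([ 42. , 127.7]), array([39.4, 37.5]), array([-34.8,  39.6])] stop edges [array([-43.4, 130.5]), array([ 48.3, 128.9]), array([-42.8, 137.8]), array([ 48.2, 137.8])]
```

View pics/w12z.png

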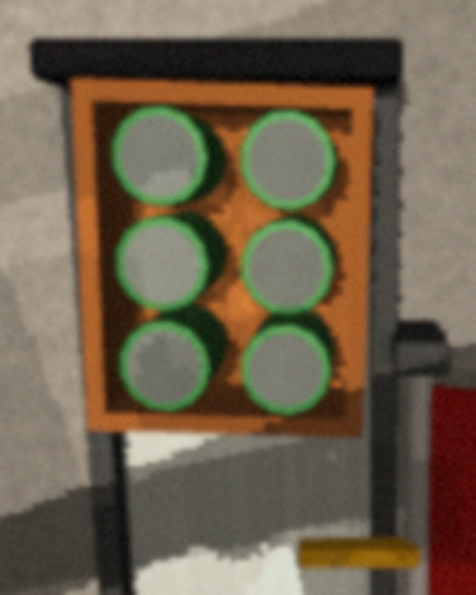

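The blade is shut behind the rack with a gap of about 35 mm. The rack's front is on the stop, with a slight skew of about 1° that the rail play allows. All bystanders stand where they were and the hand is clear, so I'm handing in.

Run:
```python
from plant import ctrl
print(ctrl.sign_off())
```

```text
the job is handed in; nothing more can be done
None
```

The rack is home against the end stop and the gate has dropped shut behind it. I pressed the pedal with one fingertip until the gate met its hinge stop, at about 1.2 rad. I held it there while the other finger pushed the rack 197 mm down the chute, then backed off 4 mm and lifted the hand clear, finishing in about 12 s.

**Home position:** the force jumped to about 25 N with the finger at chute y 28 mm (29 expected). The last wrist view puts the rack's centre at about y 83–84 mm against a target of 85, within the roughly 2 mm calibration error.

**Skew:** the rack sits about 1° askew within the rail play. Its pedal-side front corner may therefore be 1–2 mm short of the stop. I left that rather than reopen the gate.

**Gate and bystanders:** the blade is shut about 35 mm behind the rack, and in every view taken during the push the rack and blade were apart. I saw nothing moved among the bystanders or the pink look-alike. I compared these by eye; the tankard was mostly out of the last frames and the brush was not in them. The hand touched nothing at the end (force about 0).

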